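Complete the display row from the sorting bin

ROBOT

A 6-joint arm with a two-finger parallel gripper is mounted at the origin on a cart in front of the work surface, level with it; the furniture and walls round the work are solid. World frame = base frame: x ahead of the robot, y to its left, z up, the work surface at z = 0. Lengths are in m, angles in rad, forces in N, time in s.
With the tool pointing down it reaches from about 0.35 to 0.8 m from the base axis. Payload 7.3 kg.
Tool frame: the origin (TCP) lies on the centre line of the jaws, within the pads' length; the fingertips stand 17 mm ahead of it and the grasp point (between the pads) lies 2 mm behind it (r.tip_extent is the distance from the TCP to the fingertips, in m); z points along the fingers, y is the line along which they close (so a half turn about z gives the same grasp; the last joint's range is limited). The gripper opens to 85 mm and grips with 20 to 120 N. Pads are 22 mm wide; open, the fingers measure 114 mm over their backs; the gripper's body (76 mm by 85 mm) begins 54 mm behind the grasp point. The pads swing forward as they close: fully open they stand 13 mm farther back than shut.
Start: joints at [1.17, 0.342, 1.524, -0, 1.275, -0.146], TCP at [0.132, 0.508, 0.248] pointing down, gripper open.
Joint ranges: [-2.53, 2.53], [-0.77, 2.02], [0.04, 2.7], [-1, 4.14], [0.28, 2.66], [-3.11, 3.11]. Speed limits (rad/s): [2.57, 2.57, 3.14, 3.14, 3.14, 3.14].

INTERFACE

Orientations are given as a 3x3 rotation matrix whose columns are the frame's x, y, z axes.
In Python, from bench import r gives the robot as it stands.
- The arm moves only by the tool play_rows, never from a script. Its argument "commands" is a list of rows, each an object with "slide": the shift along the tool's x, y, z in units of 30 mm (1.0 is 30 mm), a list of three; "twist": the turn about the tool's z in units of 5 degrees (1.0 is 5 degrees); "hand": the finger opening in mm, from 0 to 85.4. A call has 1 to 10 rows; each row shifts and turns the commanded pose from where the row before left it, along the tool's axes as they then stand; what a row does not reach is not made up. A row lasts 1/12 s, in which the tool goes at most 41.7 mm and 7.16 degrees, less where a joint would pass 70% of its speed; a pose out of reach is approached as far as the arm can. A call is refused whole if a number of a shift passes 1 or a number of a turn 1, either way. A call with a gripper value outside its range is refused whole. The fingers move at their own pace and stop on an object; "grip_force" is the grip in N (left out, the last holds). Time passes only in rows, so rows that do not move let the fingers close. It gives the time, the measured TCP pose, the force, the opening and the grip force at its end, in the units of the state.
- r.read_state(): the state, without advancing time (a new reading comes with each control period).
- r.grab_frame(name): name is "side" or "top" or "wrist"; returns the picture (480x640x3 uint8, red, green, blue); there is no depth.
- r.camera_params(name): a dict with "intrinsics" (3x3 intrinsics, pixels), "k1" (the pictures are not rectified: a ray, as slopes to the right and down, at radius r is drawn at 1 + k1 r^2 times it, then the intrinsics apply), "xyz" and "rotation" of the camera in the world. Camera axes: x right, y up, looking along -z (the intrinsics and any distortion apply to the point x, -y, -z); pixel columns grow to the right and rows downward; lengths in m; the calibration is good to about 2 mm. A picture is of the moment at which its call begins: read the wrist's pose just before it. camera_params takes no time and is no camera call; for the wrist camera it gives the pose at the moment of the call.
- r.hand_in(): hands the job in; it is judged then, once.
The state is a dict: "time_s": time; "joints": joint angles; "dq": joint speeds; "joint_torque": joint torques, N m; "position": TCP position; "ee_rot": TCP orientation; "ft_force": force on the tool from outside, world axes, zero at the start; "ft_torque": the same for the moment, N m; "width": finger opening in m; "grip_force": force on a finger pad.
Only numpy, scipy, OpenCV 4.12 (cv2) and the standard library are available. Lean on these libraries where they do the work, as an engineer would, in place of code of your own. Each camera call takes 0.05 s, during which the arm holds its last target. There are 200 camera calls.

TASK

The row of plaster figures on the low wooden board has a gap in its middle. Pick the owl and the rabbit out of the sloped three-bay bin and stand both upright in the gap: the owl next to the small owl, the rabbit next to the tree-stump pot, so that the four stand in one straight, evenly spaced row along the board. The plaster is brittle, so set them down on the board before letting go, do not drop them; leave the frog in its bay and the small owl and the pot where they stand.

Things in the scene. Friction and masses are not known exactly. Their poses are not given: they have to be found in the camera images.
- bin: Fixed plywood bin 142 x 356 mm, origin on the table under its middle, x away from the robot. Three bays at y = +116, 0, -116 mm, each 108 (y) x 126 mm inside, one figure each in any order. Bay floor 34 mm above the table at x = 0, sloping 0.30 rad, lower towards the robot (-x). Above the floor: front lip 20 mm, dividers and ends 26, back 40; walls 8 mm thick.
- board: Fixed low wooden display board 100 (x) x 390 (y) mm, top 30 mm above the table, rail 8 mm wide and 9 high along its far (+x) edge. Origin on the table under its middle. The row runs along y at about x = -3 mm; small owl and pot stand near y = +150 and -150 mm (which is where changes), the gap is between them.
- owl: White plaster owl to be moved, 46 (x) x 55 (y) x 60 mm high, 55 g, starts in one bay standing on the sloped floor and so leaning back towards the robot with it. Origin at the centre of its underside, z up through its head.
- rabbit: White plaster sitting rabbit to be moved, 51 x 52 x 77 mm high, narrower at the top, starts in another bay, tilted likewise. Origin at the centre of its underside, z up through its head.
- frog: White plaster frog, 63 x 57 x 31 mm, in the third bay; stays there. Origin at the centre of its underside.
- small_owl: Small white plaster owl, 37 x 44 x 48 mm high, standing loose at one end of the board; stays there. Origin at the centre of its underside.
- stump: White plaster tree-stump pot, 71 x 76 x 80 mm high, standing loose at the other end of the board; stays there. Origin at the centre of its underside.
Things that resemble listed ones, but are neither listed nor needed, are in the scene too. What is shaped like the rabbit but yellow is not meant.

How it is judged:
At the end, for the whole second after the job is handed in: Owl and rabbit at rest on the board, upright (0.12 rad), within 20 mm of the row line (board x = -3 mm); small owl-owl, owl-rabbit and rabbit-pot each 75 to 125 mm apart (origins); small owl and pot upright, moved under 20 mm; frog moved under 30 mm (x of owl in the frame of board between -0.023 and 0.017 m and z of owl in the frame of board between 0.024 and 0.038 m and angle between each of owl, rabbit, small_owl, stump's own z axis and vertical below 0.12 rad and linear speed of each of owl, rabbit below 0.02 m/s and x of rabbit in the frame of board between -0.023 and 0.017 m and z of rabbit in the frame of board between 0.024 and 0.038 m and horizontal distance between owl and small_owl between 0.075 and 0.125 m and horizontal distance between owl and rabbit between 0.075 and 0.125 m and horizontal distance between rabbit and stump between 0.075 and 0.125 m and distance of each of small_owl, stump from where it was at the start of the episode below 0.02 m and distance of frog from where it was at the start of the episode below 0.03 m); the robot touches nothing.
It fails at once if the owl is let go more than 15 mm above the board (contact force between the fingers and owl below 0.05 N and z of owl in the frame of board above 0.045 m and x of owl in the frame of board between -0.07 and 0.07 m).
It fails at once if the rabbit is let go more than 15 mm above the board (contact force between the fingers and rabbit below 0.05 N and z of rabbit in the frame of board above 0.045 m and x of rabbit in the frame of board between -0.07 and 0.07 m).
It also fails if it takes over 54 s, if anything falls off the work surface, if the arm or the gripper's body presses on something with over 40 N, if the wrist force passes 120 N, or if a joint passes its speed limit or range.

## Working session

There is one attempt and no reset: what is moved stays moved. The work goes in short steps, Python scripts to look and compute and a tool call to move; the robot and the scene stay as the last step left them, time stands still between calls to the robot, and variables do not carry over. Pictures are saved under pics/ and viewed, at most 13 in all, crops included, and the job is handed in when it is done.

Besides the shell and the picture viewer there is one more tool, called in YAML: its name, and indented under it one key for each argument. play_rows: Moves the arm, as the interface text tells. Its arguments: {"type":"object","properties":{"commands":{"type":"array"},"grip_force":{"type":"number"}},"required":["commands"]}

```bash
mkdir -p pics; ls
python3 - <<'E'
from bench import r
import cv2
s=r.read_state(); print(s['time_s'],s['position'],s['ee_rot'],s['width'])
for n in('side','top','wrist'):
    p=r.camera_params(n); print(n,p)
    cv2.imwrite(f'pics/{n}0.png',r.grab_frame(n)[:,:,::-1])
E
```

```text
pics
0.0 [0.13215384 0.50770467 0.24764128] [[-9.67718373e-01  2.52033341e-01 -5.87211103e-04]
 [ 2.52033932e-01  9.67717391e-01 -1.39591647e-03]
 [ 2.16436904e-04 -1.49885114e-03 -9.99998853e-01]] 0.08557507894415074
side {'intrinsics': array([[516.26078839,   0.        , 317.97432646],
       [  0.        , 516.26078839, 240.98308552],
       [  0.        ,   0.        ,   1.        ]]), 'k1': -0.08343127058908927, 'xyz': array([0.34230701, 0.61488028, 0.48360212]), 'rotation': array([[-0.92978828,  0.1947187 , -0.31237538],
       [-0.36785071, -0.46062575,  0.80778077],
       [ 0.01340188,  0.8659726 ,  0.49991183]])}
top {'intrinsics': array([[486.07209387,   0.        , 320.76858199],
       [  0.        , 486.07209387, 242.36880703],
       [  0.        ,   0.        ,   1.        ]]), 'k1': -0.048468181995918735, 'xyz': array([ 0.40672067, -0.06465922,  0.95120795]), 'rotation': array([[-1.05612340e-02,  9.71456766e-01, -2.36981459e-01],
       [-9.99942880e-01, -1.06495953e-02,  9.07283268e-04],
       [-1.64237017e-03,  2.36977505e-01,  9.71513749e-01]])}
wrist {'intrinsics': array([[400.71531544,   0.        , 323.51295348],
       [  0.        , 400.71531544, 239.88278404],
       [  0.        ,   0.        ,   1.        ]]), 'k1': -0.0014662808745485526, 'xyz': array([0.06295794, 0.52743272, 0.37354309]), 'rotation': array([[ 0.2527827 , -0.92824004, -0.27289436],
       [ 0.96752131,  0.24197958,  0.07313273],
       [-0.00184987, -0.2825178 ,  0.95926027]])}
```

View pics/top0.png

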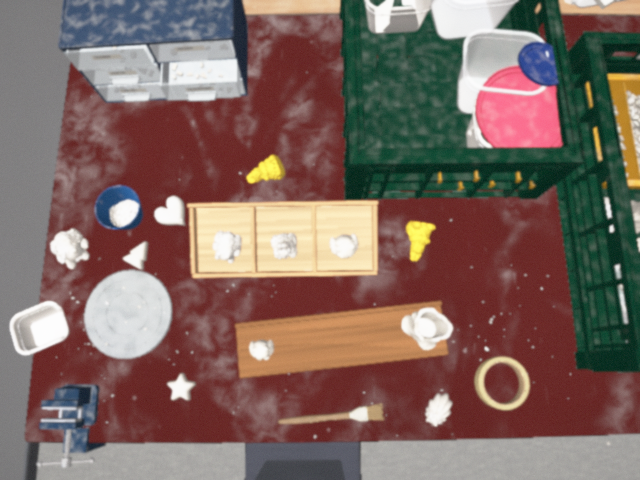

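View pics/side0.png

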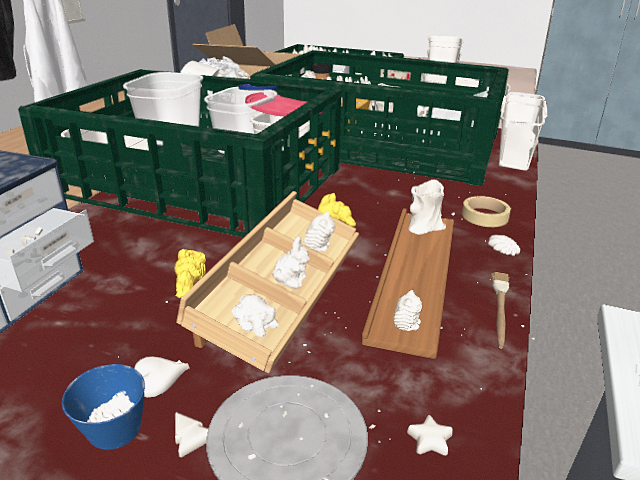

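The top view shows the frog in the left bay (225,247), the rabbit in the middle bay (285,245) and the owl in the right bay (343,245). The small owl is at (261,349) and the stump at (427,328). The side view confirms this. Next I'll enlarge both for exact pixels.

Run:
```python
import cv2
for n,(x,y,w,h) in dict(top=(180,190,280,200),side=(170,170,296,210)).items():
    im=cv2.imread(f'pics/{n}0.png')[y:y+h,x:x+w]
    k=2.7
    im=cv2.resize(im,None,fx=k,fy=k,interpolation=cv2.INTER_CUBIC)
    for i in range(0,w,20):
        cv2.line(im,(int(i*k),0),(int(i*k),5),(0,255,0),1); cv2.putText(im,str(x+i),(int(i*k),14),0,.33,(0,255,0),1)
    for i in range(0,h,20):
        cv2.line(im,(0,int(i*k)),(5,int(i*k)),(0,255,0),1); cv2.putText(im,str(y+i),(6,int(i*k)+4),0,.33,(0,255,0),1)
    cv2.imwrite(f'pics/{n}0c.png',im)
```

```text
(no output)
```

View pics/top0c.png

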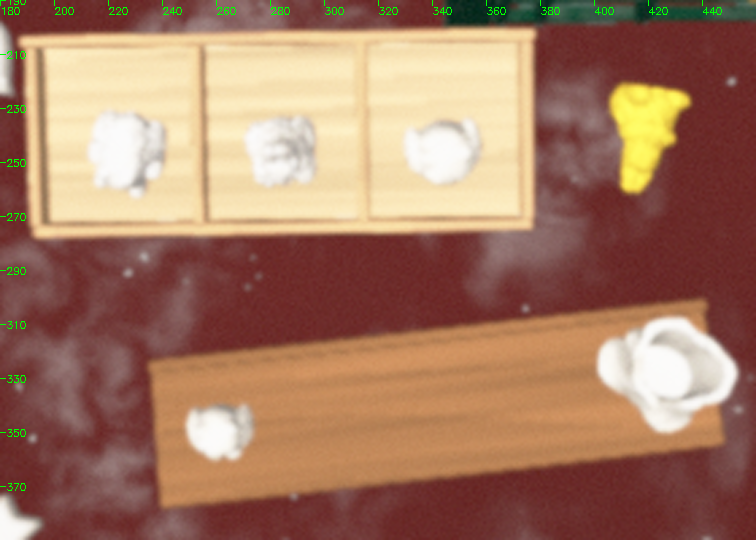

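View pics/side0c.png

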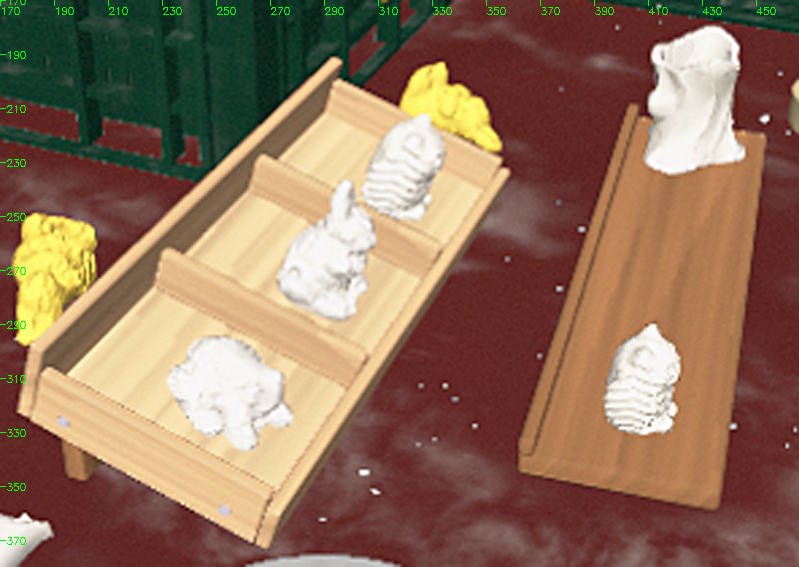

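The crops give corner pixels for the bin and board and outlines for all the figures. I'll triangulate and fit them now.

```bash
cat > h.py <<'E'
import numpy as np, cv2
from scipy.optimize import least_squares
def rot(a): c,s=np.cos(a),np.sin(a); return np.array([[c,-s],[s,c]])
def proj(P,c):
    p=(np.atleast_2d(P)-c['xyz'])@c['rotation']; d=p[:,:2]*[1,-1]/-p[:,2:]
    d=d*(1+c['k1']*(d**2).sum(1,keepdims=True)); K=c['intrinsics']
    return d*[K[0,0],K[1,1]]+K[:2,2]
def tri(obs): # [(uv,cam)]
    f=lambda P:np.concatenate([proj(P,c)[0]-uv for uv,c in obs])
    s=least_squares(f,[.5,0,.03]); return s.x,np.abs(s.fun).max()
def place(pose,L): # local points -> world
    L=np.atleast_2d(L).astype(float).copy(); L[:,:2]=L[:,:2]@rot(pose[2]).T+pose[:2]; return L
def binpt(u,y,w,t=.3): return [u*np.cos(t)-w*np.sin(t),y,.034+u*np.sin(t)+w*np.cos(t)]
def fitpose(obs,g): # [(local,uv,cam)]
    f=lambda q:np.concatenate([proj(place(q,l),c)[0]-uv for l,uv,c in obs])
    return least_squares(f,g)
E
python3 - <<'E'
from h import *; from bench import r
T,S=r.camera_params('top'),r.camera_params('side')
t=lambda a,b:np.array([a/2.7+180,b/2.7+190]); s=lambda a,b:np.array([a/2.7+170,b/2.7+170])
bd={'NL':([-.05,.195,.03],t(162,507),s(717,508)),'NR':([-.05,-.195,.03],t(723,443),s(765,135)),'FL':([.05,.195,.039],t(150,362),s(520,457)),'FR':([.05,-.195,.039],t(706,300),s(632,104))}
for k,(l,a,b) in bd.items(): print(k,*[np.round(x,4) for x in tri([(a,T),(b,S)])])
q=fitpose([(l,p,c) for l,a,b in bd.values() for p,c in((a,T),(b,S))],[.4,0,0]); print('board',q.x.round(4),q.fun.round(1))
bn={'FR':(binpt(-.071,-.178,.02),t(531,229),s(508,170)),'BR':(binpt(.071,-.178,.04),t(535,31),s(336,60)),'BL':(binpt(.071,.178,.04),t(22,40),s(38,345))}
for k,(l,a,b) in bn.items(): print(k,*[np.round(x,4) for x in tri([(a,T),(b,S)])])
o=[(l,p,c) for l,a,b in bn.values() for p,c in((a,T),(b,S))]+[(binpt(-.071,.178,.02),t(35,237),T)]
qb=fitpose(o,[.6,0,0]); print('bin',qb.x.round(4),qb.fun.round(1))
# blobs: white
ti,si=cv2.imread('pics/top0.png'),cv2.imread('pics/side0.png')
def blob(im,x0,y0,x1,y1):
    h=cv2.cvtColor(im[y0:y1,x0:x1],cv2.COLOR_BGR2HSV); m=((h[...,1]<45)&(h[...,2]>90)).astype('uint8')
    n,l,st,ce=cv2.connectedComponentsWithStats(m); k=1+st[1:,4].argmax(); x,y,w,hh,a=st[k]
    return np.array([x0+x+w/2,y0+y+hh/2]),(x0+x,y0+y,x0+x+w,y0+y+hh),ce[k]+[x0,y0]
for n,a,b in(('owl',(322,225,366,265),(302,208,338,254)),('rabbit',(262,225,302,265),(268,234,312,292)),('frog',(208,225,246,268),(228,290,282,340)),('sowl',(244,335,276,364),(390,286,424,334)),('stump',(396,302,458,354),(404,178,448,238))):
    A,B=blob(ti,*a),blob(si,*b); P,e=tri([(A[2],T),(B[2],S)])
    inb=np.r_[(P[:2]-qb.x[:2])@rot(qb.x[2]),P[2]]; ind=np.r_[(P[:2]-q.x[:2])@rot(q.x[2]),P[2]]
    print(n,A[1],B[1],'P',P.round(4),round(e,2),'bin',inb.round(3),'board',ind.round(3))
E
```

```text
NL [0.378  0.0876 0.0179] 0.6674
NR [ 0.416  -0.2998  0.0271] 0.3524
FL [0.476  0.0971 0.0261] 0.3113
FR [ 0.5132 -0.2922  0.0362] 0.032
board [ 0.4451 -0.0979  0.0971] [-3.2  0.5  2.4 -4.8 -1.2  0.7  1.3 -0.4 -3.3 -0.8 -0.1 -5.6 -2.3 -0.4
 -0.8 -0.3]
FR [ 0.5675 -0.1718  0.0309] 0.7984
BR [ 0.6947 -0.1734  0.0881] 0.0409
BL [0.6921 0.1815 0.0904] 0.2644
bin [0.6373 0.005  0.0103] [ 1.   0.1  2.2 -0.7 -0.2 -1.1 -0.4 -2.3 -1.6 -0.4 -0.6 -0.7 -0.9  1. ]
owl (np.int32(329), np.int32(234), np.int32(358), np.int32(258)) (np.int32(304), np.int32(212), np.int32(335), np.int32(252)) P [ 0.6198 -0.1086  0.0534] 0.01 bin [-0.019 -0.113  0.053] board [ 0.173 -0.028  0.053]
rabbit (np.int32(270), np.int32(233), np.int32(297), np.int32(259)) (np.int32(273), np.int32(236), np.int32(309), np.int32(289)) P [0.6207 0.0049 0.0528] 0.06 bin [-0.017  0.     0.053] board [0.185 0.085 0.053]
frog (np.int32(212), np.int32(230), np.int32(241), np.int32(264)) (np.int32(232), np.int32(295), np.int32(279), np.int32(337)) P [0.6265 0.118  0.0377] 0.61 bin [-0.01   0.113  0.038] board [0.202 0.197 0.038]
sowl (np.int32(249), np.int32(341), np.int32(273), np.int32(360)) (np.int32(394), np.int32(290), np.int32(422), np.int32(331)) P [0.4288 0.0455 0.0491] 0.45 bin [-0.208  0.043  0.049] board [-0.002  0.144  0.049]
stump (np.int32(402), np.int32(308), np.int32(453), np.int32(350)) (np.int32(409), np.int32(180), np.int32(446), np.int32(234)) P [ 0.4642 -0.2562  0.0644] 0.44 bin [-0.176 -0.259  0.064] board [ 0.004 -0.159  0.064]
```

play_rows:
  commands:
    - {"slide":[-0.99,-0.756,0],"twist":0,"hand":85}
    - {"slide":[-0.99,-0.756,0],"twist":0,"hand":85}
    - {"slide":[-0.99,-0.756,0],"twist":0,"hand":85}
    - {"slide":[-0.99,-0.756,0],"twist":0,"hand":85}
    - {"slide":[-0.99,-0.756,0],"twist":0,"hand":85}
    - {"slide":[-0.99,-0.756,0],"twist":0,"hand":85}
    - {"slide":[-0.99,-0.756,0],"twist":0,"hand":85}
    - {"slide":[-0.99,-0.756,0],"twist":0,"hand":85}
    - {"slide":[-0.99,-0.756,0],"twist":0,"hand":85}
    - {"slide":[-0.99,-0.756,0],"twist":0,"hand":85}
  grip_force: 25

```text
time_s: 0.98
position: [0.3632, 0.2121, 0.2483]
ee_rot: [[-0.968, 0.252, 0.0], [0.252, 0.968, 0.0], [-0.0, 0.0, -1.0]]
ft_force: [0.6, 0.9, -0.3]
width: 0.0852
grip_force: 0.0
```

play_rows:
  commands:
    - {"slide":[-0.99,-0.756,0],"twist":0,"hand":85}
    - {"slide":[-0.99,-0.756,0],"twist":0,"hand":85}
    - {"slide":[-0.99,-0.756,0],"twist":0,"hand":85}
    - {"slide":[-0.99,-0.756,0],"twist":0,"hand":85}
    - {"slide":[-0.99,-0.756,0],"twist":0,"hand":85}
    - {"slide":[-0.99,-0.756,0],"twist":0,"hand":85}
    - {"slide":[-0.8,-0.6,0],"twist":0,"hand":80}
    - {"slide":[0,0,0],"twist":-1,"hand":75}
    - {"slide":[0,0,0],"twist":-1,"hand":70}
    - {"slide":[0,0,0],"twist":-1,"hand":70}

```text
time_s: 1.82
position: [0.5194, 0.0129, 0.2476]
ee_rot: [[-1.0, -0.01, -0.001], [-0.01, 1.0, 0.0], [0.001, 0.0, -1.0]]
ft_force: [0.5, -0.0, -0.4]
width: 0.0703
grip_force: 0.0
```

```bash
cat > snap.py <<'E'
import sys,pickle; from bench import r; import cv2
n=sys.argv[1]; c=r.camera_params('wrist'); im=r.grab_frame('wrist')[:,:,::-1]
cv2.imwrite(f'pics/{n}.png',im); pickle.dump(c,open(f'pics/{n}.pkl','wb'))
s=r.read_state(); print(s['time_s'],s['position'].round(4),c['xyz'].round(3))
E
python3 snap.py w1
```

```text
1.8667 [0.5193 0.0132 0.2478] [0.448 0.014 0.374]
```

play_rows:
  commands:
    - {"slide":[-0.9,-0.9,0],"twist":0,"hand":70}
    - {"slide":[-0.9,-0.9,0],"twist":0,"hand":70}
    - {"slide":[-0.9,-0.9,0],"twist":0,"hand":70}
    - {"slide":[0,-0.9,0],"twist":0,"hand":70}
    - {"slide":[0,-0.4,0],"twist":0,"hand":70}
    - {"slide":[0,0,0],"twist":0,"hand":70}

```text
time_s: 2.37
position: [0.6009, -0.1081, 0.2474]
ee_rot: [[-1.0, -0.003, -0.001], [-0.003, 1.0, -0.0], [0.001, -0.0, -1.0]]
ft_force: [-0.0, 1.8, -0.9]
width: 0.07
grip_force: 0.0
```

```bash
python3 snap.py w2; python3 -c "
import cv2,numpy as np
a=[cv2.resize(cv2.imread(f'pics/w{i}.png'),(400,300),interpolation=cv2.INTER_AREA) for i in(1,2)]
cv2.imwrite('pics/w12.png',np.hstack(a))"
```

```text
2.4167 [ 0.6007 -0.1064  0.2478] [ 0.529 -0.107  0.373]
```

View pics/w12.png

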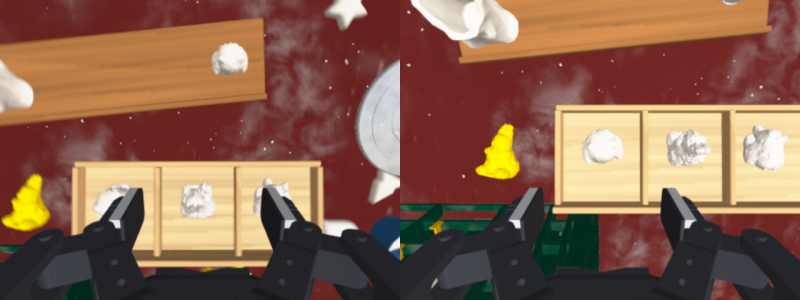

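The owl is at about (325,234) in w2. The rabbit is at (317,322) in w1 and (459,237) in w2. Both pictures also show board corners.

Run:
```python
from h import *; from bench import r; import pickle
C={'top0':r.camera_params('top'),'side0':r.camera_params('side')}
for n in('w1','w2'): C[n]=pickle.load(open(f'pics/{n}.pkl','rb'))
def blob(n,x0,y0,x1,y1):
    im=cv2.imread(f'pics/{n}.png')
    h=cv2.cvtColor(im[y0:y1,x0:x1],cv2.COLOR_BGR2HSV); m=((h[...,1]<45)&(h[...,2]>90)).astype('uint8')
    _,l,st,ce=cv2.connectedComponentsWithStats(m); k=1+st[1:,4].argmax(); x,y,w,hh,a=st[k]
    return (x0+x,y0+y,x0+x+w,y0+y+hh),ce[k]+[x0,y0]
B={'owl':{'top0':(322,225,366,265),'side0':(302,208,338,254),'w2':(285,195,375,280)},
'rabbit':{'top0':(262,225,302,265),'side0':(268,234,312,292),'w1':(280,280,350,360),'w2':(420,195,500,280)},
'sowl':{'top0':(244,335,276,364),'side0':(390,286,424,334),'w1':(325,55,405,130)}}
for n,d in B.items():
    R={k:blob(k,*v) for k,v in d.items()}
    print(n,{k:tuple(map(int,v[0])) for k,v in R.items() if k[0]=='w'})
    ks=list(d); import itertools
    for a in itertools.chain([ks],itertools.combinations(ks,2)):
        P,e=tri([(R[k][1],C[k]) for k in a]); print('  ',a,P.round(4),round(e,2))
q=np.array([.4451,-.0979,.0971])
# board corners in wrist pics, intersect with known heights
def onz(uv,c,z):
    f=lambda P:proj([P[0],P[1],z],c)[0]-uv; return least_squares(f,[.45,0]).x
print('NL',onz(np.array([262,19])*1.6,C['w1'],.03),'FL',onz(np.array([265,97])*1.6,C['w1'],.039),'FR',onz(np.array([60,60])*1.6,C['w2'],.039))
for k,l,z in(('NL',(162,507),.03),('NR',(723,443),.03),('FL',(150,362),.039),('FR',(706,300),.039)):
    print(k,onz(np.array(l)/2.7+[180,190],C['top0'],z))
```

```text
owl {'w2': (292, 207, 358, 263)}
   ['top0', 'side0', 'w2'] [ 0.619  -0.1072  0.0543] 0.74
   ('top0', 'side0') [ 0.6198 -0.1086  0.0534] 0.01
   ('top0', 'w2') [ 0.6155 -0.1071  0.0671] 0.51
   ('side0', 'w2') [ 0.6189 -0.1069  0.0544] 0.11
rabbit {'w1': (290, 293, 345, 351), 'w2': (427, 207, 497, 266)}
   ['top0', 'side0', 'w1', 'w2'] [0.6201 0.0067 0.0514] 1.68
   ('top0', 'side0') [0.6207 0.0049 0.0528] 0.06
   ('top0', 'w1') [0.6243 0.0076 0.0409] 0.89
   ('top0', 'w2') [0.6198 0.0049 0.0547] 0.29
   ('side0', 'w1') [0.6178 0.0082 0.0545] 0.81
   ('side0', 'w2') [0.6202 0.0055 0.0531] 0.11
   ('w1', 'w2') [0.6223 0.0081 0.0453] 0.13
sowl {'w1': (339, 69, 396, 119)}
   ['top0', 'side0', 'w1'] [0.428  0.0466 0.0501] 0.75
   ('top0', 'side0') [0.4288 0.0455 0.0491] 0.45
   ('top0', 'w1') [0.4277 0.0467 0.0484] 0.69
   ('side0', 'w1') [0.428  0.0468 0.0503] 0.72
NL [0.37888796 0.08706917] FL [0.47305086 0.09610233] FR [ 0.50972035 -0.2862552 ]
NL [0.37717144 0.08546507]
NR [ 0.41535098 -0.29909355]
FL [0.47444553 0.09474036]
FR [ 0.51292946 -0.29153163]
```

play_rows:
  commands:
    - {"slide":[-0.53,-0.05,0.6],"twist":0,"hand":66}
    - {"slide":[0,0,0.9],"twist":0,"hand":66}
    - {"slide":[0,0,0.9],"twist":0,"hand":66}
    - {"slide":[0,0,0.9],"twist":0,"hand":66}
    - {"slide":[0,0,0.8],"twist":0,"hand":66}
    - {"slide":[0,0,0.0],"twist":0,"hand":66}
    - {"slide":[0,0,0],"twist":0,"hand":66}

```text
time_s: 3.0
position: [0.6164, -0.1054, 0.125]
ee_rot: [[-1.0, -0.008, -0.002], [-0.008, 1.0, 0.001], [0.002, 0.001, -1.0]]
ft_force: [0.5, -0.4, 0.3]
width: 0.0661
grip_force: 0.0
```

```bash
python3 snap.py w3
```

```text
3.05 [ 0.6175 -0.1061  0.1266] [ 0.545 -0.105  0.251]
```

View pics/w3.png

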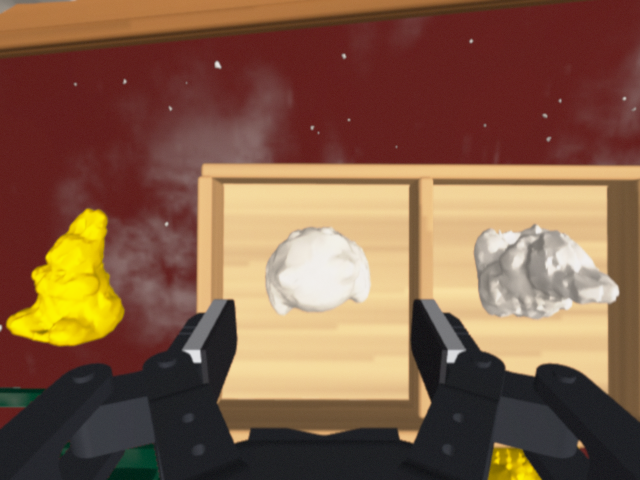

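The owl is at columns 266–370 and rows 227–315, about 2 mm toward −y of the jaw centre. The fingers clear the bay walls.

play_rows:
  commands:
    - {"slide":[0,-0.06,0.5],"twist":0,"hand":66}
    - {"slide":[0,0,0.6],"twist":0,"hand":66}
    - {"slide":[0,0,0.6],"twist":0,"hand":66}
    - {"slide":[0,0,0.45],"twist":0,"hand":66}
    - {"slide":[0,0,0],"twist":0,"hand":66}
    - {"slide":[0,0,0],"twist":0,"hand":66}
    - {"slide":[0,0,0],"twist":0,"hand":40}
    - {"slide":[0,0,0],"twist":0,"hand":40}
    - {"slide":[0,0,0],"twist":0,"hand":40}
    - {"slide":[0,0,0],"twist":0,"hand":40}
  grip_force: 25

```text
time_s: 3.88
position: [0.6185, -0.109, 0.0636]
ee_rot: [[-1.0, -0.007, 0.004], [-0.007, 1.0, -0.001], [-0.004, -0.001, -1.0]]
ft_force: [-1.1, 0.4, 5.9]
width: 0.052
grip_force: 25.8
```

play_rows:
  commands:
    - {"slide":[0,0,0],"twist":0,"hand":40}
    - {"slide":[0,0,0],"twist":0,"hand":40}
    - {"slide":[0,0,0],"twist":0,"hand":40}

```text
time_s: 4.13
position: [0.6185, -0.1089, 0.0635]
ee_rot: [[-1.0, -0.007, 0.004], [-0.007, 1.0, -0.001], [-0.004, -0.001, -1.0]]
ft_force: [-1.7, 1.0, 7.1]
width: 0.0521
grip_force: 25.8
```

play_rows:
  commands:
    - {"slide":[0,0,-0.3],"twist":0,"hand":40}
    - {"slide":[0,0,-0.6],"twist":0,"hand":40}
    - {"slide":[0,0,-0.7],"twist":0,"hand":40}
    - {"slide":[0,0,-0.7],"twist":0,"hand":40}
    - {"slide":[0,0,-0.4],"twist":0,"hand":40}
    - {"slide":[0.4,0.1,0],"twist":0,"hand":40}
    - {"slide":[0.7,0.24,0],"twist":0,"hand":40}
    - {"slide":[0.7,0.24,0],"twist":0,"hand":40}
    - {"slide":[0.7,0.24,0],"twist":0,"hand":40}
    - {"slide":[0.7,0.24,0],"twist":0,"hand":40}

```text
time_s: 4.97
position: [0.5203, -0.0777, 0.1432]
ee_rot: [[-1.0, -0.007, 0.002], [-0.007, 1.0, -0.001], [-0.002, -0.001, -1.0]]
ft_force: [-0.4, 0.3, -0.0]
width: 0.0517
grip_force: 26.4
```

play_rows:
  commands:
    - {"slide":[0.7,0.24,0],"twist":0,"hand":40}
    - {"slide":[0.7,0.24,0],"twist":0,"hand":40}
    - {"slide":[0.7,0.24,0],"twist":0,"hand":40}
    - {"slide":[0.5,0.12,0],"twist":0,"hand":40}
    - {"slide":[0.2,0,0],"twist":-0.5,"hand":40}
    - {"slide":[0,0,0],"twist":-0.55,"hand":40}
    - {"slide":[0,0,0],"twist":0,"hand":40}
    - {"slide":[0,0,0],"twist":0,"hand":40}

```text
time_s: 5.63
position: [0.4374, -0.0534, 0.1429]
ee_rot: [[-0.995, -0.097, 0.002], [-0.097, 0.995, -0.001], [-0.002, -0.001, -1.0]]
ft_force: [0.8, 0.8, 0.1]
width: 0.0517
grip_force: 26.4
```

```bash
python3 snap.py w4
python3 - <<'E'
from bench import r; import cv2,numpy as np
s=r.read_state();print(s['ee_rot'].round(3),s['ft_force'],s['width'],s['grip_force'])
im=r.grab_frame('side')[:,:,::-1]; cv2.imwrite('pics/s4.png',im)
a=cv2.resize(im[150:390,240:500],(433,400)); b=cv2.resize(cv2.imread('pics/w4.png'),(360,270)); b=cv2.copyMakeBorder(b,0,130,0,0,0)
cv2.imwrite('pics/c4.png',np.hstack([a,b]))
E
```

```text
5.6833 [ 0.4373 -0.0534  0.1426] [ 0.366 -0.059  0.269]
[[-0.995 -0.097  0.002]
 [-0.097  0.995 -0.   ]
 [-0.002 -0.001 -1.   ]] [ 1.22322955  0.29815815 -0.63425183] 0.051424587056527846 26.381809670710936
```

View pics/c4.png

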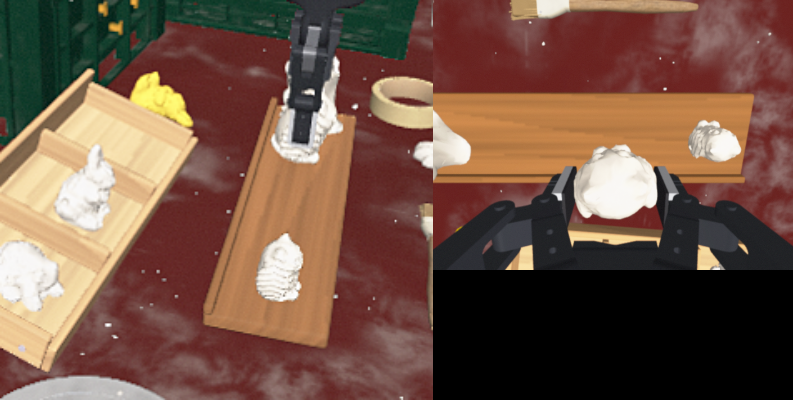

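The owl is firmly held, at about (300,140) in the side crop, above the gap. I'll lower it to just above the board, then creep down watching the force.

play_rows:
  commands:
    - {"slide":[0,0,0.5],"twist":0,"hand":40}
    - {"slide":[0,0,0.7],"twist":0,"hand":40}
    - {"slide":[0,0,0.6],"twist":0,"hand":40}
    - {"slide":[0,0,0.4],"twist":0,"hand":40}
    - {"slide":[0,0,0.1],"twist":0,"hand":40}
    - {"slide":[0,0,0.05],"twist":0,"hand":40}
    - {"slide":[0,0,0],"twist":0,"hand":40}

```text
time_s: 6.32
position: [0.4371, -0.0533, 0.0715]
ee_rot: [[-0.995, -0.098, 0.0], [-0.098, 0.995, 0.0], [-0.0, -0.0, -1.0]]
ft_force: [-0.2, -0.3, -0.8]
width: 0.0517
grip_force: 26.4
```

play_rows:
  commands:
    - {"slide":[0,0,0.05],"twist":0,"hand":40}
    - {"slide":[0,0,0.05],"twist":0,"hand":40}
    - {"slide":[0,0,0],"twist":0,"hand":40}

```text
time_s: 6.57
position: [0.4383, -0.0535, 0.0693]
ee_rot: [[-0.995, -0.098, 0.004], [-0.098, 0.995, -0.001], [-0.004, -0.001, -1.0]]
ft_force: [2.8, 0.1, 4.7]
width: 0.0517
grip_force: 26.6
```

play_rows:
  commands:
    - {"slide":[0,0,0.04],"twist":0,"hand":40}
    - {"slide":[0,0,0.03],"twist":0,"hand":40}
    - {"slide":[0,0,0],"twist":0,"hand":40}

```text
time_s: 6.82
position: [0.4397, -0.0536, 0.0679]
ee_rot: [[-0.995, -0.098, 0.007], [-0.098, 0.995, -0.001], [-0.007, -0.002, -1.0]]
ft_force: [5.3, 2.2, 10.3]
width: 0.0518
grip_force: 26.1
```

Contact came near 0.070 as predicted. I'll keep pressing at 20 N grip so it pivots upright.

play_rows:
  commands:
    - {"slide":[0,0,0.05],"twist":0,"hand":40}
    - {"slide":[0,0,0.05],"twist":0,"hand":40}
    - {"slide":[0,0,0],"twist":0,"hand":40}
  grip_force: 20

```text
time_s: 7.07
position: [0.4412, -0.0541, 0.0655]
ee_rot: [[-0.995, -0.098, 0.011], [-0.098, 0.995, -0.003], [-0.011, -0.004, -1.0]]
ft_force: [6.6, 2.8, 12.1]
width: 0.0516
grip_force: 24.4
```

play_rows:
  commands:
    - {"slide":[0,0,0.05],"twist":0,"hand":40}
    - {"slide":[0,0,0.05],"twist":0,"hand":40}
    - {"slide":[0,0,0],"twist":0,"hand":40}

```text
time_s: 7.32
position: [0.4419, -0.0545, 0.0628]
ee_rot: [[-0.995, -0.098, 0.013], [-0.098, 0.995, -0.003], [-0.012, -0.005, -1.0]]
ft_force: [8.2, 0.8, 12.0]
width: 0.0515
grip_force: 22.2
```

play_rows:
  commands:
    - {"slide":[0,0,0.05],"twist":0,"hand":40}
    - {"slide":[0,0,0.04],"twist":0,"hand":40}
    - {"slide":[0,0,0],"twist":0,"hand":40}

```text
time_s: 7.57
position: [0.4414, -0.0543, 0.0605]
ee_rot: [[-0.995, -0.099, 0.011], [-0.099, 0.995, -0.003], [-0.011, -0.004, -1.0]]
ft_force: [5.7, 1.8, 19.4]
width: 0.0518
grip_force: 22.2
```

Run:
```python
from bench import r; import cv2
im=r.grab_frame('side')[:,:,::-1]; cv2.imwrite('pics/s5.png',im)
cv2.imwrite('pics/s5c.png',cv2.resize(im[170:350,340:480],None,fx=3.2,fy=3.2,interpolation=cv2.INTER_CUBIC))
```

```text
(no output)
```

View pics/s5c.png

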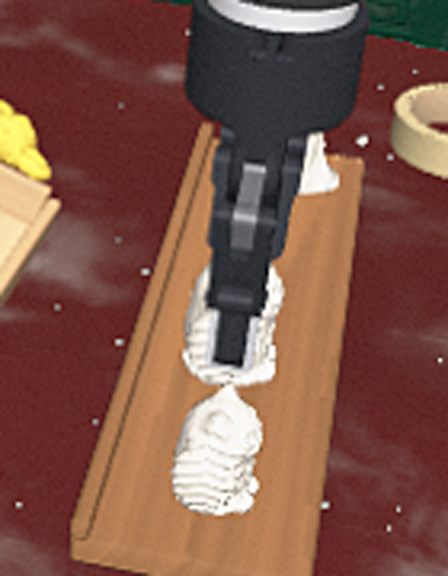

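The owl's base is flat on the board at about (230,370) and the force has risen to 19 N, so it is flush. I'll ease off the pressure, open and retreat.

play_rows:
  commands:
    - {"slide":[0,0,-0.06],"twist":0,"hand":46}
    - {"slide":[0,0,0],"twist":0,"hand":56}
    - {"slide":[0,0,0],"twist":0,"hand":62}
    - {"slide":[0,0,0],"twist":0,"hand":66}
    - {"slide":[0,0,0],"twist":0,"hand":66}
    - {"slide":[0,0,0],"twist":0,"hand":66}
    - {"slide":[0,0,-0.4],"twist":0,"hand":66}
    - {"slide":[0,0,-0.9],"twist":0,"hand":66}
    - {"slide":[0,0,-0.9],"twist":0,"hand":66}
    - {"slide":[0,0,-0.9],"twist":0,"hand":66}

```text
time_s: 8.45
position: [0.4362, -0.0531, 0.1529]
ee_rot: [[-0.995, -0.098, -0.002], [-0.098, 0.995, 0.001], [0.002, 0.001, -1.0]]
ft_force: [1.4, 0.3, 0.6]
width: 0.066
grip_force: 0.0
```

play_rows:
  commands:
    - {"slide":[0,0,-0.9],"twist":0.55,"hand":66}
    - {"slide":[0,0,-0.4],"twist":0.5,"hand":66}
    - {"slide":[0,0,0],"twist":0,"hand":66}
    - {"slide":[0,0,0],"twist":0,"hand":66}

```text
time_s: 8.78
position: [0.4367, -0.0532, 0.1912]
ee_rot: [[-1.0, -0.008, 0.001], [-0.008, 1.0, -0.0], [-0.001, -0.0, -1.0]]
ft_force: [-0.5, 1.3, 0.0]
width: 0.066
grip_force: 0.0
```

```bash
python3 snap.py w5
python3 - <<'E'
from h import *; from bench import r; import pickle
T,S=r.camera_params('top'),r.camera_params('side'); W=pickle.load(open('pics/w5.pkl','rb'))
ti,si=r.grab_frame('top')[:,:,::-1],r.grab_frame('side')[:,:,::-1]
cv2.imwrite('pics/t5.png',ti);cv2.imwrite('pics/s6.png',si);w=cv2.imread('pics/w5.png')
a=cv2.resize(si[170:350,340:480],(350,450),interpolation=cv2.INTER_CUBIC); b=cv2.resize(w,(450,338)); b=cv2.copyMakeBorder(b,0,112,0,0,0)
cv2.imwrite('pics/c5.png',np.hstack([a,b]))
E
```

```text
8.8333 [ 0.4361 -0.053   0.1903] [ 0.365 -0.052  0.317]
```

View pics/c5.png

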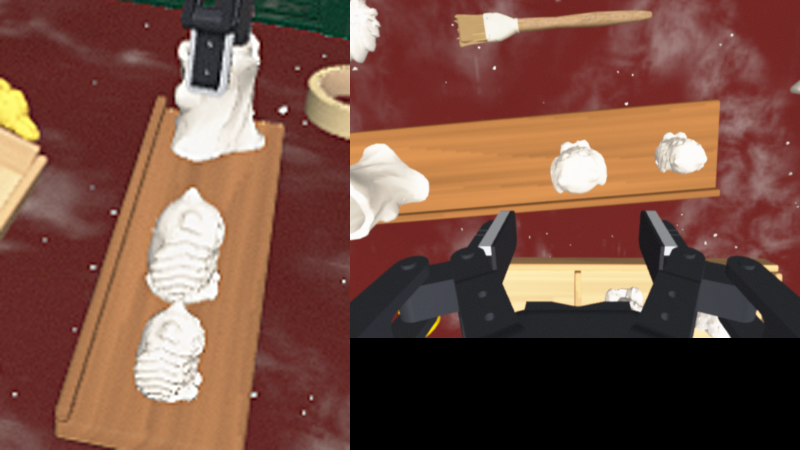

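The owl stands upright beside the small owl, at (578,168) and (680,154) in the wrist half of the picture. I'll check the spacing.

Run:
```python
from h import *; from bench import r; import pickle
W=pickle.load(open('pics/w5.pkl','rb')); w=cv2.imread('pics/w5.png')
h=cv2.cvtColor(w,cv2.COLOR_BGR2HSV); m=((h[...,1]<45)&(h[...,2]>90)).astype('uint8'); m[285:]=0
n,l,st,ce=cv2.connectedComponentsWithStats(m)
bp=np.array([.4455,-.102,.0975])
for i in range(1,n):
    if st[i,4]>800:
        for z in (.03,.055,.065):
            p=least_squares(lambda P:proj([P[0],P[1],z],W)[0]-ce[i],[.45,0]).x
            print(st[i],z,p.round(4),'board',((p-bp[:2])@rot(bp[2])).round(4))
```

```text
[   0    0   43   89 2946] 0.03 [ 0.3169 -0.2528] board [-0.1427 -0.1376]
[   0    0   43   89 2946] 0.055 [ 0.3211 -0.2354] board [-0.1368 -0.1206]
[   0    0   43   89 2946] 0.065 [ 0.3228 -0.2284] board [-0.1345 -0.1138]
[ 190   18   50   41 1538] 0.03 [ 0.313  -0.1254] board [-0.1342 -0.0104]
[ 190   18   50   41 1538] 0.055 [ 0.3175 -0.1191] board [-0.1291 -0.0045]
[ 190   18   50   41 1538] 0.065 [ 0.3193 -0.1165] board [-0.127  -0.0022]
[ 434  188   74   58 3154] 0.03 [0.4325 0.0546] board [0.0023 0.1571]
[ 434  188   74   58 3154] 0.055 [0.4266 0.0453] board [-0.0044  0.1484]
[ 434  188   74   58 3154] 0.065 [0.4243 0.0415] board [-0.0071  0.1449]
[ 286  199   79   75 4500] 0.03 [ 0.4489 -0.0516] board [0.0083 0.0498]
[ 286  199   79   75 4500] 0.055 [ 0.4416 -0.0517] board [0.001  0.0505]
[ 286  199   79   75 4500] 0.065 [ 0.4386 -0.0517] board [-0.0019  0.0507]
[   0  204  112   81 6642] 0.03 [ 0.4611 -0.258 ] board [ 0.0003 -0.1568]
[   0  204  112   81 6642] 0.055 [ 0.4527 -0.2401] board [-0.0063 -0.1382]
[   0  204  112   81 6642] 0.065 [ 0.4494 -0.2329] board [-0.0089 -0.1307]
```

play_rows:
  commands:
    - {"slide":[-0.6,0.2,0],"twist":0,"hand":70}
    - {"slide":[-0.9,0.3,0],"twist":0,"hand":70}
    - {"slide":[-0.9,0.3,0],"twist":0,"hand":70}
    - {"slide":[-0.9,0.3,0],"twist":0,"hand":70}
    - {"slide":[-0.9,0.3,0],"twist":0,"hand":70}
    - {"slide":[-0.9,0.3,0.3],"twist":0,"hand":70}
    - {"slide":[-0.7,0.2,0.5],"twist":0,"hand":70}
    - {"slide":[-0.36,0.03,0.3],"twist":0,"hand":70}
    - {"slide":[0,0,0],"twist":0,"hand":70}
    - {"slide":[0,0,0],"twist":0,"hand":70}

```text
time_s: 9.77
position: [0.6202, 0.0061, 0.156]
ee_rot: [[-1.0, -0.008, -0.004], [-0.008, 1.0, 0.0], [0.004, 0.001, -1.0]]
ft_force: [-0.2, 1.3, 1.4]
width: 0.0695
grip_force: 0.0
```

```bash
python3 snap.py w6
```

```text
9.8167 [0.6203 0.0059 0.1572] [0.549 0.007 0.282]
```

View pics/w6.png

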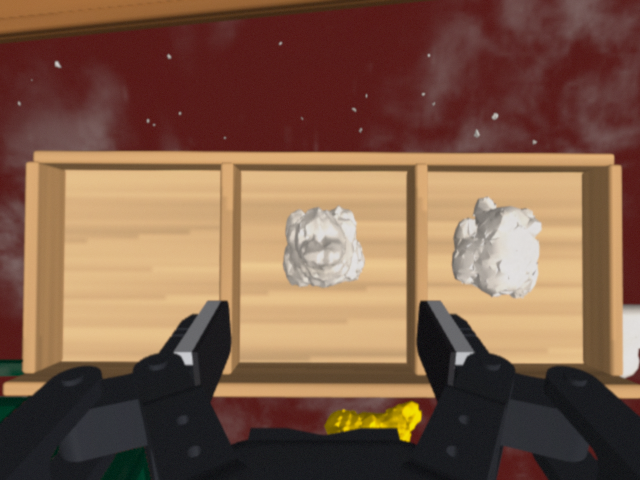

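The rabbit, at columns 283–364, is centred between the jaws, so I'll descend and grip.

play_rows:
  commands:
    - {"slide":[0,0,0.6],"twist":0,"hand":66}
    - {"slide":[0,0,0.8],"twist":0,"hand":66}
    - {"slide":[0,0,0.8],"twist":0,"hand":66}
    - {"slide":[0,0,0.6],"twist":0,"hand":66}
    - {"slide":[0,0,0.35],"twist":0,"hand":66}
    - {"slide":[0,0,0],"twist":0,"hand":66}
    - {"slide":[0,0,0],"twist":0,"hand":66}
    - {"slide":[0,0,0],"twist":0,"hand":30}
    - {"slide":[0,0,0],"twist":0,"hand":30}
    - {"slide":[0,0,0],"twist":0,"hand":30}
  grip_force: 25

```text
time_s: 10.65
position: [0.6221, 0.0058, 0.0659]
ee_rot: [[-1.0, -0.007, 0.003], [-0.007, 1.0, -0.0], [-0.003, -0.0, -1.0]]
ft_force: [-1.7, -0.5, 6.2]
width: 0.0454
grip_force: 25.0
```

play_rows:
  commands:
    - {"slide":[0,0,0],"twist":0,"hand":30}
    - {"slide":[0,0,0],"twist":0,"hand":30}
    - {"slide":[0,0,0],"twist":0,"hand":30}
    - {"slide":[0,0,0],"twist":0,"hand":30}

```text
time_s: 10.98
position: [0.6221, 0.0058, 0.0659]
ee_rot: [[-1.0, -0.007, 0.003], [-0.007, 1.0, -0.0], [-0.003, -0.0, -1.0]]
ft_force: [-1.4, -0.4, 6.0]
width: 0.045
grip_force: 25.0
```

play_rows:
  commands:
    - {"slide":[0,0,-0.3],"twist":0,"hand":30}
    - {"slide":[0,0,-0.6],"twist":0,"hand":30}
    - {"slide":[0,0,-0.7],"twist":0,"hand":30}
    - {"slide":[0,0,-0.7],"twist":0,"hand":30}
    - {"slide":[0,0,-0.6],"twist":0,"hand":30}
    - {"slide":[0,0,-0.1],"twist":0,"hand":30}
    - {"slide":[0.35,-0.3,0],"twist":0,"hand":30}
    - {"slide":[0.65,-0.6,0],"twist":0,"hand":30}
    - {"slide":[0.65,-0.6,0],"twist":0,"hand":30}
    - {"slide":[0.65,-0.6,0],"twist":0,"hand":30}

```text
time_s: 11.82
position: [0.5514, -0.0577, 0.1533]
ee_rot: [[-1.0, -0.008, -0.001], [-0.008, 1.0, 0.0], [0.001, 0.0, -1.0]]
ft_force: [0.3, -0.7, -0.9]
width: 0.0451
grip_force: 24.6
```

play_rows:
  commands:
    - {"slide":[0.65,-0.6,0],"twist":0,"hand":30}
    - {"slide":[0.65,-0.6,0],"twist":0,"hand":30}
    - {"slide":[0.65,-0.6,0],"twist":0,"hand":30}
    - {"slide":[0.65,-0.6,0],"twist":0,"hand":30}
    - {"slide":[0.6,-0.5,0],"twist":0,"hand":30}
    - {"slide":[0.36,-0.27,0],"twist":0,"hand":30}
    - {"slide":[0,0,0],"twist":-0.5,"hand":30}
    - {"slide":[0,0,0],"twist":-0.55,"hand":30}
    - {"slide":[0,0,0],"twist":0,"hand":30}
    - {"slide":[0,0,0],"twist":0,"hand":30}

```text
time_s: 12.65
position: [0.4463, -0.1533, 0.1536]
ee_rot: [[-0.995, -0.097, -0.0], [-0.097, 0.995, 0.0], [0.0, 0.0, -1.0]]
ft_force: [0.2, -0.2, -1.0]
width: 0.0451
grip_force: 24.6
```

play_rows:
  commands:
    - {"slide":[0,0,0.5],"twist":0,"hand":30}
    - {"slide":[0,0,0.7],"twist":0,"hand":30}
    - {"slide":[0,0,0.7],"twist":0,"hand":30}
    - {"slide":[0,0,0.5],"twist":0,"hand":30}
    - {"slide":[0,0,0.2],"twist":0,"hand":30}
    - {"slide":[0,0,0.05],"twist":0,"hand":30}
    - {"slide":[0,0,0.05],"twist":0,"hand":30}
    - {"slide":[0,0,0.05],"twist":0,"hand":30}
    - {"slide":[0,0,0],"twist":0,"hand":30}

```text
time_s: 13.4
position: [0.4469, -0.1535, 0.0719]
ee_rot: [[-0.995, -0.098, 0.001], [-0.098, 0.995, -0.001], [-0.001, -0.001, -1.0]]
ft_force: [-0.8, 0.1, -0.4]
width: 0.0451
grip_force: 24.6
```

play_rows:
  commands:
    - {"slide":[0,0,0.05],"twist":0,"hand":30}
    - {"slide":[0,0,0.05],"twist":0,"hand":30}
    - {"slide":[0,0,0],"twist":0,"hand":30}
  grip_force: 20

```text
time_s: 13.65
position: [0.4487, -0.1536, 0.0698]
ee_rot: [[-0.995, -0.098, 0.006], [-0.098, 0.995, -0.001], [-0.005, -0.002, -1.0]]
ft_force: [4.0, 4.0, 7.5]
width: 0.045
grip_force: 25.9
```

play_rows:
  commands:
    - {"slide":[0,0,0.05],"twist":0,"hand":30}
    - {"slide":[0,0,0.05],"twist":0,"hand":30}
    - {"slide":[0,0,0],"twist":0,"hand":30}

```text
time_s: 13.9
position: [0.4503, -0.1538, 0.0678]
ee_rot: [[-0.995, -0.097, 0.01], [-0.097, 0.995, -0.002], [-0.009, -0.003, -1.0]]
ft_force: [7.2, 5.7, 12.4]
width: 0.0448
grip_force: 26.1
```

play_rows:
  commands:
    - {"slide":[0,0,0.05],"twist":0,"hand":30}
    - {"slide":[0,0,0.05],"twist":0,"hand":30}
    - {"slide":[0,0,0],"twist":0,"hand":30}

```text
time_s: 14.15
position: [0.4508, -0.1546, 0.065]
ee_rot: [[-0.995, -0.098, 0.011], [-0.098, 0.995, -0.004], [-0.01, -0.005, -1.0]]
ft_force: [6.2, 3.2, 10.8]
width: 0.0453
grip_force: 24.6
```

play_rows:
  commands:
    - {"slide":[0,0,0.05],"twist":0,"hand":30}
    - {"slide":[0,0,0.05],"twist":0,"hand":30}
    - {"slide":[0,0,0],"twist":0,"hand":30}

```text
time_s: 14.4
position: [0.451, -0.1547, 0.0643]
ee_rot: [[-0.995, -0.098, 0.012], [-0.098, 0.995, -0.005], [-0.011, -0.006, -1.0]]
ft_force: [0.0, 5.9, 37.4]
width: 0.0451
grip_force: 32.3
```

The force rise to 37 N shows the rabbit is flush. I'll ease off, release and retreat.

play_rows:
  commands:
    - {"slide":[0,0,-0.09],"twist":0,"hand":30}
    - {"slide":[0,0,0],"twist":0,"hand":40}
    - {"slide":[0,0,0],"twist":0,"hand":50}
    - {"slide":[0,0,0],"twist":0,"hand":58}
    - {"slide":[0,0,0],"twist":0,"hand":62}
    - {"slide":[0,0,0],"twist":0,"hand":62}
    - {"slide":[0,0,-0.4],"twist":0,"hand":62}
    - {"slide":[0,0,-0.9],"twist":0,"hand":62}
    - {"slide":[0,0,-0.9],"twist":0,"hand":62}
    - {"slide":[0,0,-0.9],"twist":0,"hand":62}

```text
time_s: 15.23
position: [0.4459, -0.1531, 0.1555]
ee_rot: [[-0.995, -0.098, -0.002], [-0.098, 0.995, 0.001], [0.002, 0.001, -1.0]]
ft_force: [1.1, 0.6, 0.5]
width: 0.062
grip_force: 0.0
```

play_rows:
  commands:
    - {"slide":[0,0,-0.9],"twist":0,"hand":62}
    - {"slide":[0,0,-0.6],"twist":0,"hand":62}
    - {"slide":[0.3,0,0],"twist":0,"hand":62}
    - {"slide":[0,0,0],"twist":0,"hand":62}
    - {"slide":[0,0,0],"twist":0,"hand":62}

```text
time_s: 15.65
position: [0.4366, -0.154, 0.199]
ee_rot: [[-0.995, -0.098, -0.002], [-0.098, 0.995, 0.001], [0.002, 0.001, -1.0]]
ft_force: [-0.5, -0.4, -0.6]
width: 0.0619
grip_force: 0.0
```

```bash
python3 snap.py w7
python3 - <<'E'
from h import *; from bench import r; import pickle
si=r.grab_frame('side')[:,:,::-1]; w=cv2.imread('pics/w7.png')
cv2.imwrite('pics/s7.png',si)
a=cv2.resize(si[160:350,200:480],(442,300),interpolation=cv2.INTER_CUBIC); b=cv2.resize(w,(358,268)); b=cv2.copyMakeBorder(b,0,32,0,0,0)
cv2.imwrite('pics/c7.png',np.hstack([a,b]))
W=pickle.load(open('pics/w7.pkl','rb'))
h=cv2.cvtColor(w,cv2.COLOR_BGR2HSV); m=((h[...,1]<45)&(h[...,2]>90)).astype('uint8'); m[285:]=0
n,l,st,ce=cv2.connectedComponentsWithStats(m); bp=np.array([.4455,-.102,.0975])
for i in range(1,n):
    if st[i,4]>800:
        p=least_squares(lambda P:proj([P[0],P[1],.06],W)[0]-ce[i],[.45,0]).x
        print(st[i],p.round(4),'board',((p-bp[:2])@rot(bp[2])).round(4))
E
```

```text
15.7 [ 0.4368 -0.1539  0.1988] [ 0.366 -0.16   0.325]
[ 131    0   72   76 4070] [ 0.3241 -0.2584] board [-0.1361 -0.1438]
[ 352   26   47   40 1393] [ 0.3183 -0.1349] board [-0.1298 -0.0204]
[  87  191  156   94 9401] [ 0.4596 -0.2589] board [-0.0012 -0.1575]
[ 288  203   68   80 4222] [ 0.4439 -0.1539] board [-0.0067 -0.0515]
[ 424  212   88   73 4683] [ 0.4406 -0.0536] board [-0.0002  0.0486]
[ 562  212   78   58 3362] [0.4257 0.0389] board [-0.006   0.1421]
```

View pics/c7.png

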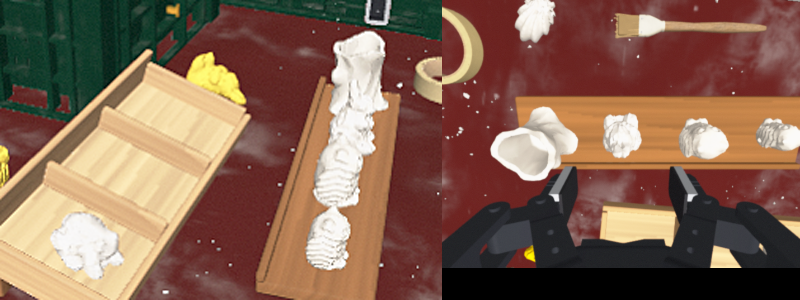

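The picture shows all four in one straight row, with the rabbit at (622,135) between the owl (703,138) and the pot. Spacings are about 95, 100 and 105 mm and the frog hasn't moved, so I'm handing in.

```bash
python3 -c "
from bench import r
print(r.hand_in())"
```

```text
the job is handed in; nothing more can be done
None
```

I stood the owl and rabbit upright in the gap, in one row with the small owl and the pot at about 95, 100 and 105 mm spacing, and handed the job in at about 16 s; the hand-in gave no verdict back.

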